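# Press the sample carrier down and slide it under the drag spring

## Task

Load the sample carrier into the dock of the optical head with the fingertips: press the carrier down hard on its sprung bed until it is low enough to clear the keeper bar, and, still pressing, slide it under the bar and the leaf spring until it is fully home against the head and the bed has sprung up again behind it. Do not lift or tip the carrier, and leave the bottle, the flask and the wrench where they are. Finish with the hand clear of everything.

Things in the scene. Friction and masses are not known exactly. Their poses are not given: they have to be found in the camera images.
- dock: Fixed loading dock, a track screwed to the bench. Origin on the bench top, on the track's centre line; +x = loading direction, towards the optical head; z up. Base plate x -170 to +55 mm, 90 mm wide, track floor 12 mm above the bench; guide walls 62 mm apart inside, tops 20 mm above the bench. Sprung bed from x -164 to -78 mm.
- keeper (a point): Middle of the underside of the dark steel keeper bar that crosses the track: dock x = -16 mm, 30.5 mm above the bench. The bar covers dock x -20 to -12 mm, is 86 mm wide, its top 40 mm above the bench, its posts 41 mm.
- stop (a point): Foot of the end stop: on the centre line at dock x = +55 mm, on the track floor (12 mm above the bench). The stop is the front face of the white optical head (60 x 110 mm, 44 mm high, dock x +55 to +115 mm).
- bed (a joint): Travel (m) of the sprung bed plate, 86 x 50 mm: 0 = up, top 20.5 mm above the bench; 0.008 = pressed to the bottom, top 12.5 mm. Spring 7 N up, 14 N at the bottom. Bed up, the carrier stands 6 mm too high for the keeper bar; it clears from 0.006 on, by 2 mm at the bottom. The bed comes up behind the carrier once that has wholly left it, within 3 mm of the end stop.
- leaf (a joint): Angle (rad) of the steel leaf spring, 26 mm wide, 43 mm long, hinged at the top of the keeper bar and sloping down in the loading direction. 0 = relaxed, tip 23.5 mm above the bench at dock x = +28 mm; about 0.11 when the carrier lies under it. It bears on the carrier's top with about 6 N.
- carrier: Loose black flat sled 130 mm long (x), 58 wide, 16 thick, about 0.2 kg, round window near its nose. Origin: centre of the underside; +x to the nose, the loading direction. Starts level on the raised bed, underside 20.5 mm above the bench, nose 2 to 10 mm short of the bar. Home: origin 65 mm short of the end stop (dock x = -10 mm), underside on the track floor.
- pad (a point): Middle of the flat tail of the carrier's top, where fingertips press: carrier x = -44 mm, 16 mm above the underside. The tail runs from x -65 to -22 mm, up to a bare metal cross rib (x -22 to -16 mm, 50 mm wide, 6 mm high) that takes the fingertips' push and stays outside the bar.
- bottle: Reagent bottle with a blue cap, 70 mm across, 150 mm tall, standing on the bench; origin at the centre of its base. Bystander.
- flask: Small stoppered glass flask, 58 mm across, 122 mm tall, standing; origin at the centre of its base. Bystander.
- wrench: Steel wrench 180 mm long, lying on the bench along its x axis; origin under its middle. Bystander.

How it is judged:
By the outcome, as a careful person would: the job done as asked, in the order asked, and still so for the second after the job is handed in, with the robot touching nothing.
It also fails if it takes over 40 s, if anything falls off the work surface, if the arm or the gripper's body presses on something with over 40 N, if the wrist force passes 120 N, or if a joint passes its speed limit or range.

## Robot

A 7-joint arm with a two-finger parallel gripper is mounted at the origin on the work surface. World frame = base frame: x ahead of the robot, y to its left, z up, the work surface at z = 0. Lengths are in mm, angles in rad, forces in N, time in s.
With the tool pointing down it reaches from about 350 to 900 mm from the base axis. Payload 7.2 kg.
Tool frame: the origin (TCP) lies midway between the tips of the shut fingers; the grasp point (between the pads) lies 19 mm behind it; z points along the fingers, y is the line along which they close (so a half turn about z gives the same grasp; the last joint's range is limited). The gripper opens to 85 mm and grips with 20 to 120 N. Pads are 22 mm wide; open, the fingers measure 114 mm over their backs; the gripper's body (76 mm by 85 mm) begins 54 mm behind the grasp point. The pads swing forward as they close: fully open they stand 13 mm farther back than shut.
Start: joints at [1.078, 0.411, -0.013, 1.596, 0.006, 1.134, -0.082], TCP at [257.576, -569.459, 231.297] pointing down, gripper open.
Joint ranges: [-2.95, 2.95], [-0.29, 1.99], [-1.47, 1.44], [0.14, 2.54], [-1.03, 4.17], [0.13, 1.85], [-2.86, 2.86]. Speed limits (rad/s): [2.39, 2.39, 3.01, 3.01, 3.14, 3.14, 3.14].

## Interface

Orientations are given as [roll, pitch, yaw] about the fixed x, y, z axes, in that order (R = Rz(yaw) Ry(pitch) Rx(roll)).
In Python, from cell import manip gives the robot as it stands. The module is installed in compiled form; this text tells all that it offers.
- The arm moves only by the shell command python3 -m inch 'ROWS' [OPENING] [FORCE]. ROWS is a JSON object of lists of equal length, an entry for each row: "translation": the shift along the world's x, y, z in units of 0.3 m (1.0 is 0.3 m), a list of three; "dr": the turn, a rotation vector about the world's x, y, z in units of 180 degrees (1.0 is 180 degrees), a list of three. In form: {"translation": [[dx, dy, dz], ...], "dr": [[ax, ay, az], ...]}. A call has 1 to 10 rows; each row is the pose to reach, as a shift and turn from the pose commanded when the call began, turning the shorter way round; what a row does not reach only later rows make up. A row lasts 1/10 s, in which the tool goes at most 50 mm and 8.59 degrees, less where a joint would pass 70% of its speed; a pose out of reach is approached as far as the arm can. A call with a number of a shift or a turn outside -1 to 1 is refused whole. A call with a gripper value outside its range is refused whole. OPENING is the closure, from -1 (fully open) to 1 (shut), set as the call begins (- or left out, the last holds). The fingers move at their own pace and stop on an object; FORCE is the grip in N (left out, the last holds). Time passes only in rows, so rows that repeat a pose let the fingers close. It gives the time, the measured TCP pose, the force, the opening and the grip force at its end, in the units of the state.
- manip.sense(): the state, without advancing time (a new reading comes with each control period).
- manip.snapshot(name): name is "scene" or "side" or "wrist"; returns the picture (400x640x3 uint8, blue, green, red); there is no depth.
- manip.camera_info(name): a dict with "intrinsics" (3x3 intrinsics, pixels), "dist_coeffs" ([k1, k2, p1, p2, k3] as OpenCV has them; the pictures are not rectified), "world_to_cam" (4x4, takes a point from world to camera coordinates). Camera axes: x right, y down, z forward; pixel columns grow to the right and rows downward; lengths in mm; the calibration is good to about 2 mm. A picture is of the moment at which its call begins: read the wrist's pose just before it. camera_info takes no time and is no camera call; for the wrist camera it gives the pose at the moment of the call.
- manip.hand_in(): hands the job in; it is judged then, once.
Trained networks look in the newest picture that a camera, given by its name, has taken for a name from the list of things; names that differ only in an ending like _2 or _b are one class to them, and where a whole thing is asked for, a point or a joint stands for the part that bears it (a point fixed in the world has none). Each returns a list of dicts, best first, with "score" (0 to 1); they miss things now and then, are a little off and sometimes report something else, mostly with a low value. They report only what shows in the picture. A call takes as long as a camera call.
- manip.recognise(camera, name): "rect" ([centre column, centre row, width, height] in pixels, round what is visible of it).
- manip.place_of(camera, name): "at" ([column, row] in pixels: a listed point, or the origin of a listed thing).
The state is a dict: "time": time; "q": joint angles; "dq": joint speeds; "joint_efforts": joint torques, N m; "tool_pos": TCP position; "orientation": TCP orientation; "contact_force": force on the tool from outside, world axes, zero at the start; "moment": the same for the moment, N m; "opening": finger opening in mm; "grip_force": force on a finger pad.
Only numpy, scipy, OpenCV 4.12 (cv2) and the standard library are available. Lean on these libraries where they do the work, as an engineer would, in place of code of your own. Each camera call takes 0.05 s, during which the arm holds its last target. There are 200 camera calls.

## Working session

There is one attempt and no reset: what is moved stays moved. The work goes in short steps, Python scripts to look and compute and a shell command to move; the robot and the scene stay as the last step left them, time stands still between calls to the robot, and variables do not carry over. Pictures are saved under pics/ and viewed, at most 10 in all, crops included, and the job is handed in when it is done.

```bash
mkdir -p pics
cat > h.py <<'E'
from cell import manip
import numpy as np, cv2
def ray(ci,uv):
    K=np.array(ci["intrinsics"],float);d=np.array(ci["dist_coeffs"],float);T=np.array(ci["world_to_cam"],float)
    p=cv2.undistortPoints(np.array([[uv]],float),K,d)[0,0]
    R=T[:3,:3];o=-R.T@T[:3,3];v=R.T@np.array([p[0],p[1],1]);return o,v/np.linalg.norm(v)
def onz(ci,uv,z):
    o,v=ray(ci,uv);return o+v*(z-o[2])/v[2]
def proj(ci,P):
    T=np.array(ci["world_to_cam"],float)
    return cv2.projectPoints(np.array(P,float).reshape(-1,3),cv2.Rodrigues(T[:3,:3])[0],T[:3,3],np.array(ci["intrinsics"],float),np.array(ci["dist_coeffs"],float))[0][:,0]
E
python3 - <<'E'
from h import *
Z=dict(dock=0,keeper=30.5,stop=12,carrier=20.5,pad=36.5,bottle=0,flask=0,wrench=0)
for c in ("scene","side","wrist"):
    ci=manip.camera_info(c);im=manip.snapshot(c);cv2.imwrite(f"pics/{c}0.png",im)
    for n in Z:
        r=manip.place_of(c,n)[:2]
        for a in r: print(c,n,round(a["score"],2),np.round(a["at"]),np.round(onz(ci,a["at"],Z[n])))
s=manip.sense();print(s["time"],s["tool_pos"],s["orientation"],s["contact_force"],s["opening"])
E
```

```text
scene dock 0.56 [351. 265.] [656.  37.   0.]
scene keeper 0.86 [349. 248.] [639.  31.  30.]
scene stop 0.57 [342. 278.] [697.  17.  12.]
scene carrier 0.62 [357. 225.] [568.  51.  20.]
scene pad 0.74 [359. 199.] [506.  57.  36.]
scene pad 0.3 [352. 265.] [683.  35.  36.]
scene bottle 0.93 [448. 201.] [467. 270.   0.]
scene bottle 0.44 [340. 281.] [694.  16.   0.]
scene wrench 0.76 [202. 180.] [ 416. -321.    0.]
side dock 0.84 [287. 210.] [651.  30.   0.]
side keeper 0.66 [290. 206.] [629.  38.  30.]
side stop 0.96 [276. 197.] [702.  20.  12.]
side carrier 0.76 [303. 219.] [573.  45.  21.]
side pad 0.82 [319. 228.] [504.  57.  36.]
side bottle 0.81 [276. 290.] [468. 258.  -0.]
side flask 0.88 [363. 156.] [ 641. -315.    0.]
side wrench 0.65 [425. 180.] [ 418. -338.    0.]
1.35 [ 257.57033192 -569.48579786  231.30728709] [ 3.14151636e+00 -7.67364188e-06  4.24825393e-01] [ 0.1106783  -0.17888909 -0.39808842] 85.24137818706944
```

View pics/scene0.png

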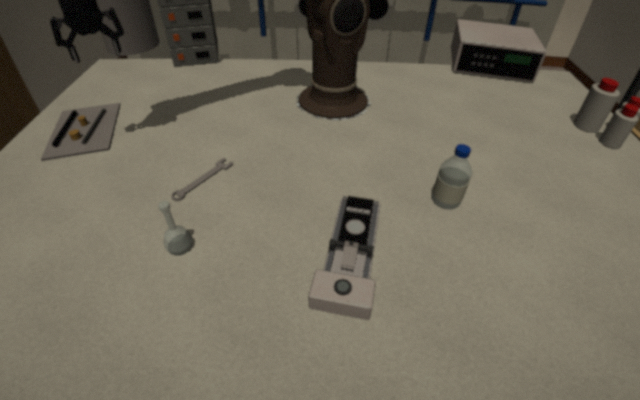

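View pics/side0.png

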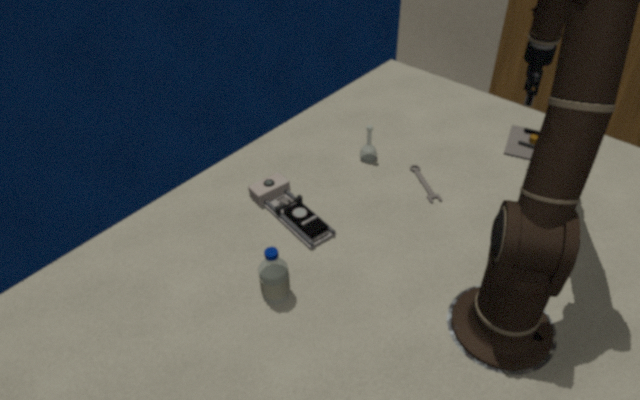

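The scene picture shows the carrier at about (357,220), with its rib at (358,210) and window at (355,227). The bar is at (349,248) and the head at (343,292). The side picture agrees, and the bystanders are well clear of the track. Dock yaw comes out at about -0.195, so I'm moving over the tail with the fingers shut.

```bash
python3 -m inch '{"translation":[[0.4,1,0],[0.4,1,0],[0.4,1,0],[0.4,1,0],[0.4,1,0],[0.4,1,0],[0.4,1,0]],"dr":[[0,0,-0.1],[0,0,-0.1],[0,0,-0.1],[0,0,-0.1],[0,0,-0.1],[0,0,-0.1],[0,0,-0.1]]}' 1 60; python3 -m inch '{"translation":[[0.35,1,0],[0.35,1,0],[0.35,1,0],[0.35,1,0],[0.35,1,0],[0.35,1,0],[0.35,1,0],[0.35,1,0],[0.35,1,0]],"dr":[[0,0,-0.097],[0,0,-0.097],[0,0,-0.097],[0,0,-0.097],[0,0,-0.097],[0,0,-0.097],[0,0,-0.097],[0,0,-0.097],[0,0,-0.097]]}'
python3 - <<'E'
from h import *
Z=dict(dock=0,keeper=30.5,stop=12,carrier=20.5,pad=36.5)
for c in ("wrist",):
    s=manip.sense();ci=manip.camera_info(c);im=manip.snapshot(c);cv2.imwrite(f"pics/{c}1.png",im)
    for n in Z:
        for a in manip.place_of(c,n)[:2]: print(c,n,round(a["score"],2),np.round(a["at"]),np.round(onz(ci,a["at"],Z[n]),1))
print(s["time"],s["tool_pos"],s["orientation"],s["q"],s["contact_force"],s["opening"])
E
```

```text
time: 2.05
tool_pos: [379.2, -265.1, 231.7]
orientation: [-3.141, -0.001, 0.116]
contact_force: [0.5, -1.2, -0.3]
opening: 0.1
grip_force: 0.0
time: 2.95
tool_pos: [482.5, 30.9, 231.2]
orientation: [3.141, 0.0, -0.192]
contact_force: [-0.7, 0.2, 1.0]
opening: -0.3
grip_force: 0.0
wrist keeper 0.89 [282.   9.] [631.3  34.7  30.5]
wrist pad 0.82 [284. 142.] [516.5  56.7  36.5]
2.95 [482.52115461  30.93570348 231.17338247] [ 3.14130881e+00  3.03467037e-04 -1.92196495e-01] [ 0.15978375  0.19517258 -0.3702386   1.90914929  0.08106095  1.05200229
 -2.00731412] [-0.65974909  0.15782482  1.00763696] -0.2881283022667854
```

View pics/wrist1.png

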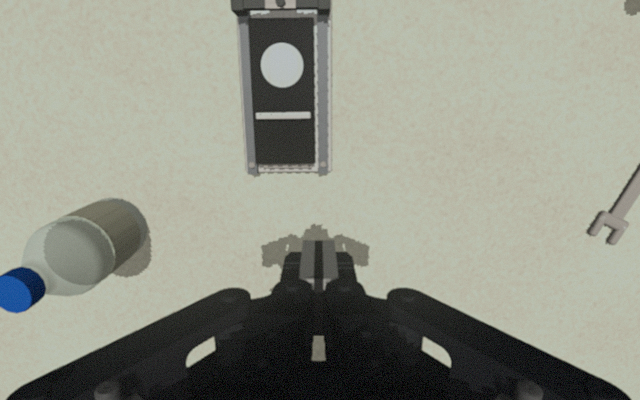

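The wrist picture shows the carrier tail end at row 165, the rib at row 115 (columns 256–310), the nose near row 17 and the bar at rows 0–10. Next I'll convert these pixels to positions.

Run:
```python
from h import *
ci=manip.camera_info("wrist")
P={}
for n,uv,z in [("tailL",(256,164.5),36.5),("tailR",(314,164.5),36.5),("noseL",(250,18),36.5),("noseR",(315,18),36.5),("ribL",(256,115),42.5),("ribR",(310,115),42.5),("win",(282,65),36.5),("wallL",(241,20),20),("wallL2",(250,168),20),("wallR",(327,20),20),("wallR2",(325,168),20),("keepfrontL",(238,12),40),("keepfrontR",(328,12),40)]:
    P[n]=onz(ci,uv,z);print(n,np.round(P[n],1))
t=(P["tailL"]+P["tailR"])/2;n=(P["noseL"]+P["noseR"])/2;w=n-t
print("yaw",np.arctan2(w[1],w[0]),np.linalg.norm(w)); r=(P["ribL"]+P["ribR"])/2-t; print(np.linalg.norm(r[:2]))
# red-blue edge profile of the picture along some rows
im=cv2.cvtColor(cv2.imread("pics/wrist1.png"),cv2.COLOR_BGR2GRAY)
for row in (30,95,140,155):
    print(row,[int(x) for x in im[row,236:336]])
print([int(x) for x in im[:180,300]])
```

```text
tailL [501.   86.3  36.5]
tailR [490.2  31.5  36.5]
noseL [628.2  60.9  36.5]
noseR [617.    5.2  36.5]
ribL [546.3  74.2  42.5]
ribR [536.7  25.8  42.5]
win [584.5  41.9  36.5]
wallL [632.1  71.6  20. ]
wallL2 [496.4  96.6  20. ]
wallR [616.6  -5.8  20. ]
wallR2 [481.7  22.   20. ]
keepfrontL [634.1  69.5  40. ]
keepfrontR [618.8  -6.6  40. ]
yaw -0.20046043088718324 129.613532056797
46.78989467388616
30 [174, 165, 162, 151, 134, 124, 127, 129, 130, 129, 132, 128, 96, 57, 48, 56, 50, 54, 51, 48, 60, 58, 48, 52, 54, 58, 55, 53, 48, 56, 55, 49, 50, 48, 59, 55, 54, 58, 60, 51, 47, 54, 53, 49, 52, 56, 49, 59, 50, 51, 53, 52, 56, 59, 56, 66, 50, 58, 55, 54, 47, 56, 50, 51, 56, 53, 56, 55, 47, 62, 52, 56, 54, 56, 55, 55, 57, 110, 162, 186, 180, 152, 129, 129, 132, 132, 133, 132, 129, 128, 138, 150, 172, 183, 173, 158, 166, 179, 184, 181]
95 [186, 186, 186, 183, 173, 165, 166, 141, 125, 125, 125, 122, 123, 125, 124, 111, 72, 51, 47, 52, 55, 55, 49, 49, 51, 44, 49, 60, 58, 57, 53, 58, 53, 45, 49, 58, 51, 54, 48, 48, 46, 53, 55, 48, 53, 56, 48, 50, 54, 50, 50, 56, 52, 51, 54, 45, 48, 47, 52,
[... 1152 characters left out ...]
 81, 55, 54, 55, 58, 51, 58, 50, 57, 53, 58, 59, 55, 56, 55, 52, 60, 51, 54, 55, 57, 59, 57, 63, 52, 60, 53, 59, 53, 50, 50, 51, 52, 51, 59, 77, 106, 140, 171, 180, 185, 187, 187, 190, 187, 188, 188, 189, 187, 189, 186, 191, 187, 185, 188, 189, 188, 180, 166, 143, 110, 75, 51, 49, 52, 48, 50, 57, 59, 47, 61, 55, 58, 60, 60, 49, 50, 49, 52, 52, 54, 56, 53, 44, 52, 50, 52, 54, 47, 54, 47, 52, 51, 50, 100, 166, 185, 188, 186, 186, 177, 138, 72, 50, 44, 44, 44, 56, 46, 54, 49, 53, 55, 45, 49, 47, 47, 54, 45, 49, 41, 46, 57, 51, 50, 53, 54, 51, 54, 50, 49, 51, 47, 53, 53, 50, 51, 52, 54, 48, 49, 51, 49, 60, 50, 49, 74, 83, 101, 120, 134, 120, 143, 170, 147, 132, 163, 184, 188, 186, 189, 186, 184]
```

```bash
python3 -m inch '{"translation":[[0.135,0.075,-0.2],[0.135,0.075,-0.35],[0.135,0.075,-0.5],[0.135,0.075,-0.57],[0.135,0.075,-0.57],[0.135,0.075,-0.57]],"dr":[[0,0,-0.0025],[0,0,-0.0025],[0,0,-0.0025],[0,0,-0.0025],[0,0,-0.0025],[0,0,-0.0025]]}'
python3 - <<'E'
from h import *
s=manip.sense();ci=manip.camera_info("wrist");im=manip.snapshot("wrist");cv2.imwrite("pics/wrist2.png",im)
for n,z in (("keeper",30.5),("pad",36.5),("stop",12)):
    for a in manip.place_of("wrist",n)[:1]: print(n,round(a["score"],2),np.round(a["at"]),np.round(onz(ci,a["at"],z),1))
print(s["tool_pos"],proj(ci,[s["tool_pos"]]))
E
```

```text
time: 3.85
tool_pos: [523.1, 52.7, 60.7]
orientation: [3.141, 0.001, -0.202]
contact_force: [0.0, -0.2, -0.2]
opening: -0.1
grip_force: 0.0
pad 0.92 [313. 252.] [516.2  56.3  36.5]
[523.13593403  52.71107676  60.74903588] [[316.76102444 259.05710955]]
```

View pics/wrist2.png

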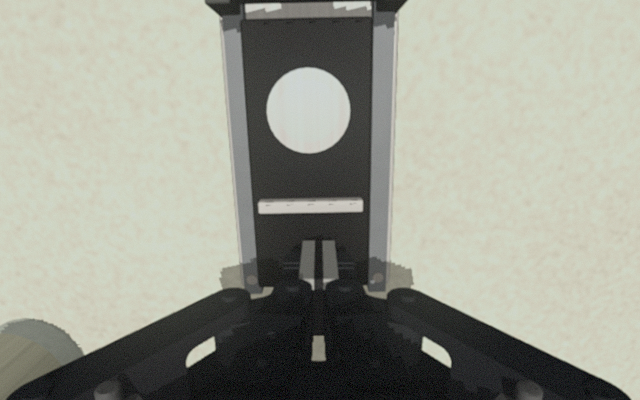

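The picture shows the rib at rows 199–213 with its centre at column 310, and the fingertips behind it over the tail at about column 319. I'll check the lateral offset.

Run:
```python
from h import *
s=manip.sense();ci=manip.camera_info("wrist")
u=np.array([np.cos(-.2),np.sin(-.2)]);v=np.array([-u[1],u[0]]);T=np.array(s["tool_pos"])[:2]
g=cv2.cvtColor(cv2.imread("pics/wrist2.png"),cv2.COLOR_BGR2GRAY).astype(int)
for row in (40,60,180,230): print(row,[i for i in range(215,405) if abs(g[row,i+1]-g[row,i-1])>25])
for n,uv,z in [("ribL",(258,213),42.5),("ribR",(363,212.5),42.5),("win",(308,110),36.5),("tipL",(301,240),s["tool_pos"][2]),("tipR",(336,240),s["tool_pos"][2]),("L60",(244,60),36.5),("R60",(371,60),36.5),("L230",(254,230),36.5),("R230",(368,230),36.5),("nose",(308,18),36.5),("barnear",(308,4),40)]:
    d=onz(ci,uv,z)[:2]-T; print(n,np.round([d@u,d@v],1))
```

```text
40 [220, 224, 240, 241, 242, 372, 373, 374, 393, 394]
60 [225, 226, 241, 242, 243, 371, 372, 373, 392, 393, 397, 398]
180 [231, 235, 250, 251, 369, 370, 371, 388, 389, 393]
230 [239, 240, 253, 254, 255, 368, 369, 370, 387, 388]
ribL [14.7 28.4]
ribR [ 15.  -22.1]
win [62.7  4.1]
tipL [8.9 6.8]
tipR [ 8.9 -8.3]
L60 [84.7 32.6]
R60 [ 84.6 -24.3]
L230 [ 3.8 31.9]
R230 [  3.8 -25.7]
nose [101.9   3.8]
barnear [106.7   3.7]
```

```bash
python3 -m inch '{"translation":[[0.002,0.011,-0.03],[0.002,0.011,-0.06],[0.002,0.011,-0.075],[0.002,0.011,-0.085],[0.002,0.011,-0.095],[0.002,0.011,-0.095]],"dr":[[0,0,0.004],[0,0,0.004],[0,0,0.004],[0,0,0.004],[0,0,0.004],[0,0,0.004]]}'; python3 -m inch '{"translation":[[0,0,-0.005],[0,0,-0.01],[0,0,-0.015],[0,0,-0.015]],"dr":[[0,0,0],[0,0,0],[0,0,0],[0,0,0]]}'
```

```text
time: 4.65
tool_pos: [523.3, 56.4, 31.7]
orientation: [3.141, 0.001, -0.189]
contact_force: [-3.6, -0.7, 8.5]
opening: -0.1
grip_force: 4.2
time: 5.05
tool_pos: [523.6, 56.5, 28.5]
orientation: [3.141, -0.0, -0.189]
contact_force: [-6.4, -1.1, 19.7]
opening: 0.3
grip_force: 9.7
```

```bash
python3 -m inch '{"translation":[[0,0,-0.003],[0,0,-0.006],[0,0,-0.006]],"dr":[[0,0,0],[0,0,0],[0,0,0]]}'
python3 - <<'E'
from h import *
s=manip.sense();ci=manip.camera_info("wrist");im=manip.snapshot("wrist");cv2.imwrite("pics/wrist3.png",im)
print(s["tool_pos"],s["contact_force"],s["moment"])
E
```

```text
time: 5.35
tool_pos: [523.7, 56.5, 28.4]
orientation: [3.141, -0.001, -0.189]
contact_force: [-12.4, -2.3, 38.1]
opening: -0.3
grip_force: 19.5
[523.69461551  56.50517437  28.37394239] [-12.3800844   -2.30037434  38.05039335] [-0.37892096  2.78896389 -0.0380775 ]
```

View pics/wrist3.png

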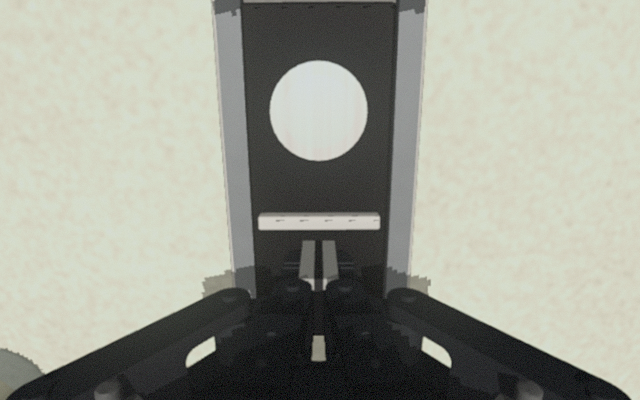

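The rib (row 221) and the centred carrier look right, and the bed is bottomed at z 28.4. I'll start sliding with slightly less press.

```bash
python3 -m inch '{"translation":[[0.01,-0.002,0.002],[0.02,-0.004,0.003],[0.03,-0.006,0.003],[0.04,-0.0075,0.003],[0.05,-0.0095,0.003],[0.06,-0.0115,0.003],[0.06,-0.0115,0.003]],"dr":[[0,0,0],[0,0,0],[0,0,0],[0,0,0],[0,0,0],[0,0,0],[0,0,0]]}'
python3 - <<'E'
from h import *
s=manip.sense();ci=manip.camera_info("wrist");im=manip.snapshot("wrist");cv2.imwrite("pics/wrist4.png",im)
print(s["tool_pos"],s["contact_force"],s["moment"])
E
```

```text
time: 6.1
tool_pos: [542.7, 53.9, 28.5]
orientation: [-3.141, -0.002, -0.189]
contact_force: [-5.4, 1.1, 23.6]
opening: 0.3
grip_force: 11.7
[542.69663634  53.87210908  28.46326792] [-5.44442985  1.1000099  23.56279306] [0.22147548 1.35130254 0.01734808]
```

View pics/wrist4.png

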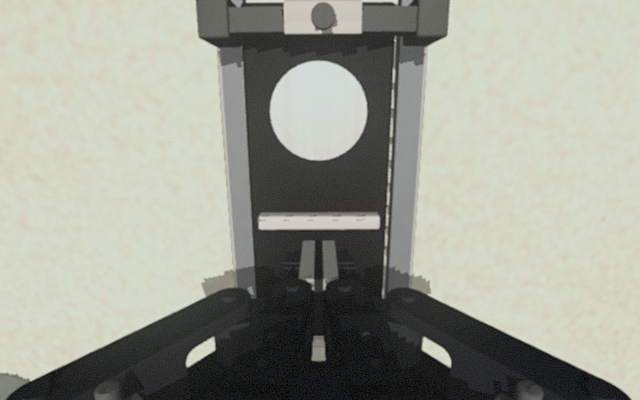

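The carrier rides with the fingers and its nose is under the bar (rows 5–45). A small gap has opened on its right at column 392, so I'll bear slightly more to the right as I continue.

```bash
python3 -m inch '{"translation":[[0.01,-0.0025,-0.001],[0.02,-0.005,-0.001],[0.03,-0.007,-0.001],[0.04,-0.009,-0.001],[0.05,-0.011,-0.001],[0.06,-0.013,-0.001],[0.07,-0.015,-0.001],[0.08,-0.017,-0.001],[0.09,-0.019,-0.001],[0.1,-0.021,-0.001]],"dr":[[0,0,0],[0,0,0],[0,0,0],[0,0,0],[0,0,0],[0,0,0],[0,0,0],[0,0,0],[0,0,0],[0,0,0]]}'
python3 - <<'E'
from h import *
s=manip.sense();ci=manip.camera_info("wrist");im=manip.snapshot("wrist");cv2.imwrite("pics/wrist5.png",im)
print(s["tool_pos"],s["contact_force"],s["moment"])
for n,z in (("keeper",30.5),("pad",28),("stop",12)):
    for a in manip.place_of("wrist",n)[:1]: print(n,round(a["score"],2),np.round(a["at"]),np.round(onz(ci,a["at"],z),1))
E
```

```text
time: 7.15
tool_pos: [569.9, 48.3, 28.3]
orientation: [3.141, 0.003, -0.188]
contact_force: [-15.4, 2.6, 33.2]
opening: 0.1
grip_force: 16.3
[569.88728157  48.33373282  28.29235889] [-15.43389746   2.60716268  33.15152364] [ 0.61019507  3.51422557 -0.03564018]
keeper 0.81 [321. 104.] [634.2  34.5  30.5]
```

View pics/wrist5.png

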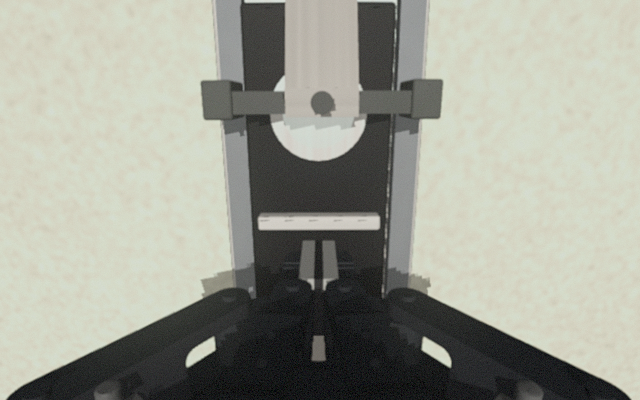

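The carrier is under the bar (row 103) and the leaf and still tracks the fingers, with roughly 35 mm to go.

```bash
python3 -m inch '{"translation":[[0.01,-0.002,0],[0.02,-0.004,0],[0.03,-0.006,0],[0.04,-0.008,0],[0.05,-0.01,0],[0.06,-0.012,0],[0.07,-0.014,0],[0.08,-0.016,0],[0.09,-0.018,0],[0.09,-0.018,0]],"dr":[[0,0,0],[0,0,0],[0,0,0],[0,0,0],[0,0,0],[0,0,0],[0,0,0],[0,0,0],[0,0,0],[0,0,0]]}';python3 -m inch '{"translation":[[0.006,-0.001,0],[0.012,-0.0025,0],[0.012,-0.0025,0]],"dr":[[0,0,0],[0,0,0],[0,0,0]]}'
python3 - <<'E'
from h import *
s=manip.sense();ci=manip.camera_info("wrist");im=manip.snapshot("wrist");cv2.imwrite("pics/wrist6.png",im)
print(s["tool_pos"],s["contact_force"],s["moment"])
for n,z in (("keeper",30.5),("pad",28),("stop",12)):
    for a in manip.place_of("wrist",n)[:1]: print(n,round(a["score"],2),np.round(a["at"]),np.round(onz(ci,a["at"],z),1))
E
```

```text
time: 8.35
tool_pos: [598.3, 42.6, 28.1]
orientation: [-3.141, 0.001, -0.189]
contact_force: [-8.9, 2.7, 24.2]
opening: 0.1
grip_force: 12.0
time: 8.65
tool_pos: [601.7, 41.9, 28.1]
orientation: [-3.141, 0.001, -0.188]
contact_force: [-10.1, 2.6, 23.3]
opening: -0.1
grip_force: 11.8
[601.65265662  41.92593513  28.07203743] [-10.08151423   2.55020499  23.30095836] [ 0.44090064  2.24961209 -0.01766018]
keeper 0.87 [321. 186.] [634.2  34.1  30.5]
stop 0.64 [317.   3.] [705.1  22.1  12. ]
```

View pics/wrist6.png

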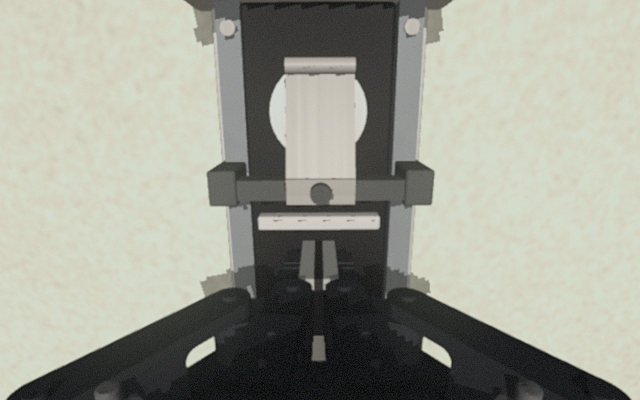

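The nose is now very near the head (row 3), with about 3 mm to go. I'll push slowly until the force rises.

```bash
python3 -m inch '{"translation":[[0.003,-0.0006,0],[0.006,-0.0012,0],[0.009,-0.0018,0],[0.009,-0.0018,0]],"dr":[[0,0,0],[0,0,0],[0,0,0],[0,0,0]]}';python3 -m inch '{"translation":[[0.003,-0.0006,0],[0.006,-0.0012,0],[0.006,-0.0012,0]],"dr":[[0,0,0],[0,0,0],[0,0,0]]}'
```

```text
time: 9.25
tool_pos: [604.1, 41.4, 28.1]
orientation: [-3.141, 0.001, -0.188]
contact_force: [-10.8, 2.1, 23.1]
opening: -0.0
grip_force: 12.1
time: 9.55
tool_pos: [606.4, 41.0, 28.1]
orientation: [-3.141, 0.0, -0.188]
contact_force: [-9.2, 1.9, 22.5]
opening: 0.1
grip_force: 11.2
```

```bash
python3 - <<'E'
from h import *
s=manip.sense();ci=manip.camera_info("wrist");im=manip.snapshot("wrist");cv2.imwrite("pics/wrist7.png",im)
for f in (6,7):
    g=cv2.cvtColor(cv2.imread(f"pics/wrist{f}.png"),cv2.COLOR_BGR2GRAY).astype(int)
    print(f,"rib",g[205:250,270].tolist(),"nose",g[0:40,265].tolist())
E
python3 -m inch '{"translation":[[0.004,-0.0008,0],[0.008,-0.0016,0],[0.012,-0.0024,0],[0.016,-0.0032,0],[0.016,-0.0032,0]],"dr":[[0,0,0],[0,0,0],[0,0,0],[0,0,0],[0,0,0]]}'
python3 - <<'E'
from h import *
im=manip.snapshot("wrist");cv2.imwrite("pics/wrist8.png",im)
g=cv2.cvtColor(im,cv2.COLOR_BGR2GRAY).astype(int);print("rib",g[205:250,270].tolist(),"nose",g[0:40,265].tolist())
E
```

```text
6 rib [57, 58, 60, 56, 50, 54, 63, 78, 111, 122, 137, 161, 192, 204, 208, 206, 206, 205, 205, 205, 201, 203, 206, 201, 168, 103, 54, 52, 57, 45, 57, 57, 55, 54, 47, 50, 52, 52, 54, 50, 55, 57, 53, 54, 48] nose [88, 82, 57, 31, 29, 35, 55, 62, 60, 52, 51, 57, 65, 54, 53, 56, 55, 53, 59, 54, 58, 53, 55, 50, 54, 58, 55, 52, 60, 58, 64, 60, 58, 55, 59, 51, 59, 61, 54, 60]
7 rib [96, 97, 99, 97, 97, 97, 93, 86, 73, 51, 59, 53, 59, 88, 118, 129, 135, 163, 194, 203, 207, 206, 204, 203, 203, 203, 203, 203, 205, 196, 162, 88, 45, 43, 57, 55, 59, 59, 56, 44, 53, 49, 55, 49, 52] nose [83, 83, 85, 85, 83, 82, 83, 82, 85, 63, 35, 23, 38, 37, 36, 39, 27, 17, 34, 35, 47, 50, 56, 56, 52, 58, 49, 54, 51, 53, 53, 60, 59, 56, 54, 51, 54, 53, 54, 58]
time: 10.1
tool_pos: [609.3, 40.4, 28.0]
orientation: [3.141, 0.004, -0.188]
contact_force: [-15.7, 2.5, 28.9]
opening: -0.1
grip_force: 15.5
rib [96, 96, 100, 99, 96, 100, 95, 97, 92, 96, 95, 100, 96, 103, 91, 75, 51, 53, 57, 76, 102, 125, 129, 140, 173, 196, 205, 204, 204, 206, 203, 203, 204, 206, 204, 201, 187, 136, 70, 53, 56, 51, 50, 50, 54] nose [172, 168, 162, 153, 139, 129, 118, 107, 92, 85, 85, 85, 85, 90, 85, 87, 88, 76, 53, 44, 42, 34, 52, 40, 36, 50, 34, 43, 53, 59, 65, 62, 56, 60, 55, 62, 53, 60, 55, 57]
```

View pics/wrist8.png

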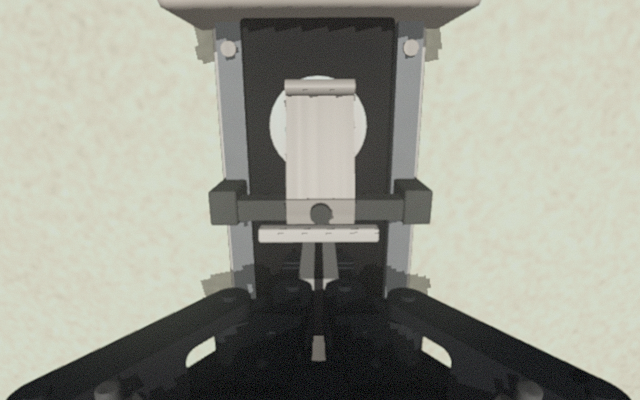

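The fingers now slip forward relative to the carrier, with the rib at rows 225–242 just ahead of the tips, so the carrier appears to be at the head. I'll push through the rib to confirm it is seated.

```bash
for i in 1 2; do python3 -m inch '{"translation":[[0.003,-0.0006,0],[0.006,-0.0012,0],[0.006,-0.0012,0]],"dr":[[0,0,0],[0,0,0],[0,0,0]]}'; done
```

```text
time: 10.45
tool_pos: [609.4, 40.4, 28.0]
orientation: [3.141, 0.007, -0.188]
contact_force: [-20.2, 3.5, 34.5]
opening: 0.1
grip_force: 21.3
time: 10.75
tool_pos: [609.5, 40.3, 28.0]
orientation: [3.14, 0.01, -0.187]
contact_force: [-25.8, 3.9, 39.8]
opening: 0.3
grip_force: 24.1
```

It's seated hard: 26 N of push with no movement. I'll relieve the push and the press together, then lift.

```bash
python3 -m inch '{"translation":[[-0.004,0.0008,0.003],[-0.007,0.0014,0.006],[-0.007,0.0014,0.006]],"dr":[[0,0,0],[0,0,0],[0,0,0]]}'
```

```text
time: 11.05
tool_pos: [609.4, 40.3, 28.1]
orientation: [3.141, 0.007, -0.188]
contact_force: [-14.6, 4.2, 16.4]
opening: -0.2
grip_force: 13.6
```

```bash
python3 -m inch '{"translation":[[-0.004,0.0008,0],[-0.007,0.0014,0.001],[-0.007,0.0014,0.001]],"dr":[[0,0,0],[0,0,0],[0,0,0]]}'
```

```text
time: 11.35
tool_pos: [609.3, 40.3, 28.2]
orientation: [-3.141, 0.003, -0.188]
contact_force: [-6.4, 3.4, 8.0]
opening: -0.3
grip_force: 7.9
```

```bash
python3 -m inch '{"translation":[[-0.004,0.0004,0.002],[-0.005,0.001,0.004],[-0.007,0.0014,0.01],[-0.007,0.0014,0.03],[-0.01,0.0014,0.1]],"dr":[[0,0,0],[0,0,0],[0,0,0],[0,0,0],[0,0,0]]}'; python3 -m inch '{"translation":[[-0.1,0.02,0.1],[-0.2,0.04,0.25],[-0.3,0.06,0.4],[-0.4,0.08,0.5],[-0.4,0.08,0.5],[-0.4,0.08,0.5]],"dr":[[0,0,0],[0,0,0],[0,0,0],[0,0,0],[0,0,0],[0,0,0]]}'
python3 - <<'E'
from h import *
s=manip.sense();ci=manip.camera_info("wrist");im=manip.snapshot("wrist")
print(s["tool_pos"],s["contact_force"])
for n,z in (("keeper",30.5),("pad",28),("stop",12),("carrier",12)):
    for a in manip.place_of("wrist",n)[:1]: print(n,round(a["score"],2),np.round(a["at"]),np.round(onz(ci,a["at"],z),1))
cv2.imwrite("pics/wrist9.png",cv2.resize(im[0:220,150:470],None,fx=2.4,fy=2.4,interpolation=cv2.INTER_CUBIC))
E
```

```text
time: 11.85
tool_pos: [606.9, 38.6, 57.0]
orientation: [3.141, 0.003, -0.19]
contact_force: [0.1, 0.4, -0.2]
opening: -0.2
grip_force: 0.0
time: 12.45
tool_pos: [488.5, 63.0, 210.0]
orientation: [-3.141, -0.004, -0.189]
contact_force: [0.1, -0.3, 0.5]
opening: -0.1
grip_force: 0.0
[488.54631111  62.98208336 209.97060185] [ 0.14653841 -0.25938194  0.53053471]
pad 0.85 [319.  47.] [598.2  40.8  28. ]
```

View pics/wrist9.png

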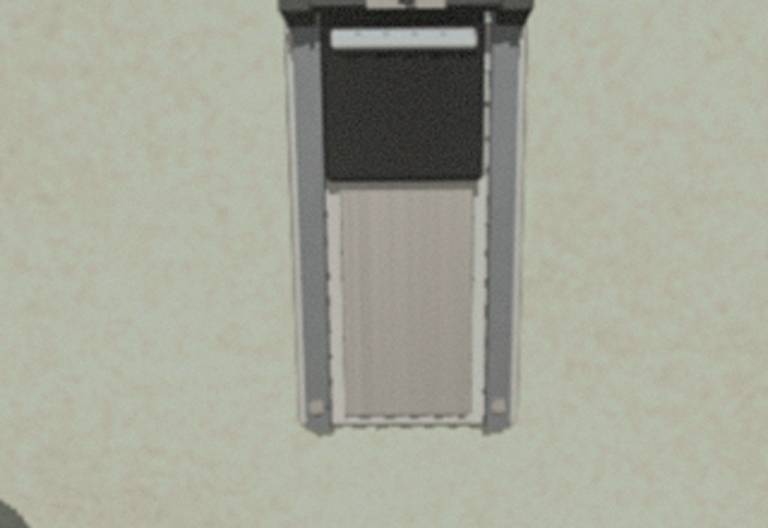

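The picture shows the carrier tail ending at crop row 180, the rib just outside the bar, and the whole bed exposed behind. I'll check the bed's height from its width.

Run:
```python
from h import *
ci=manip.camera_info("wrist")
f=lambda c,r:(150+(c+.5)/2.4-.5,(r+.5)/2.4-.5)
D=lambda a,b,z:np.round(np.linalg.norm(onz(ci,f(*a),z)-onz(ci,f(*b),z)),1)
for z in (12.5,20.5): print(z,"bed width",D((343,300),(473,300),z),"length vis",D((409,183),(409,415),z))
print("tail w",D((326,175),(483,175),28),"walls in",D((328,300),(487,300),20))
k=np.array([634.2,34.3,0]);u=np.array([np.cos(-.195),np.sin(-.195),0])
for n,p,z in (("tail",(405,179),28),("bedrear",(409,416),20.5),("bedrear12",(409,416),12.5),("rib rear",(404,49),34)): print(n,"dock x",round((onz(ci,f(*p),z)-k)@u-16,1))
for c in ("scene","side"):
    cv2.imwrite(f"pics/{c}9.png",manip.snapshot(c))
    for n in ("bottle","flask","wrench"): 
        for a in manip.place_of(c,n)[:1]: print(c,n,round(a["score"],2),np.round(onz(manip.camera_info(c),a["at"],0)))
```

```text
12.5 bed width 50.6 length vis 88.9
20.5 bed width 49.3 length vis 86.8
tail w 56.2 walls in 60.5
tail dock x -76.7
bedrear dock x -164.8
bedrear12 dock x -166.5
rib rear dock x -34.9
scene bottle 0.84 [462. 266.   0.]
scene flask 0.61 [ 624. -311.    0.]
scene wrench 0.84 [ 410. -324.    0.]
side bottle 0.59 [467. 261.   0.]
side wrench 0.56 [ 418. -336.    0.]
```

```bash
python3 -c "
from cell import manip
print(manip.hand_in())"
```

```text
the job is handed in; nothing more can be done
None
```

I pressed the carrier down, slid it under the bar and leaf until it stopped hard against the head, and handed the job in at about 13 s of robot time with the hand clear. In the last wrist picture the bed measures as sprung up behind it. I confirmed home by the stalled push, not by a view of the nose. The bottle and wrench showed no real movement; the flask was found only in different cameras before and after (16 mm apart), but the hand never went near it.

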